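# Lid and lock the two sample boxes for the courier

## Task

Get the two sample transport boxes ready for the courier: put each loose lid on the box of its own colour, pressed fully home on the rim, then swing that box's carrying handle up until it stands upright against its stop and locks the lid. Leave the other things on the trolley where they are.

Things in the scene. Friction and masses are not known exactly. Their poses are not given: they have to be found in the camera images.
- blue_box: white insulated box, fixed to the worktop, blue stripe and carrying handle, open top, holding three sample tubes lying. 104 mm in x, 150 in y, 86 high, walls 9; origin at the centre of its underside, z up. Handle arms pivot outside the y end faces at x = 0, 70 up (178 wide with them). At the start the handle is folded to the box's -x side, roughly towards the robot
- blue_lid: loose blue lid, 0.14 kg, right way up on the worktop: plate 100 x 146 mm (x, y), 12 thick, over a grey plug 12 deep (2 mm play a side in the mouth). Origin: centre of the plug's underside, z up. Grip rib on top: 22 thick in x, 70 long in y, 24 to 50 above the origin. An ear juts out at each y end. Fits also turned by pi; seated, origin 74 above the box's
- orange_box: white insulated box, fixed to the worktop, orange stripe and carrying handle, open top, holding two lidded specimen cups. 104 mm in x, 118 in y, 86 high, walls 9; origin at the centre of its underside, z up. Handle arms pivot outside the y end faces at x = 0, 70 up (146 wide with them). At the start the handle is folded to the box's -x side, roughly towards the robot
- orange_lid: loose orange lid, 0.14 kg, right way up on the worktop: plate 100 x 114 mm (x, y), 12 thick, over a grey plug 12 deep (2 mm play a side in the mouth). Origin: centre of the plug's underside, z up. Grip rib on top: 22 thick in x, 70 long in y, 24 to 50 above the origin. An ear juts out at each y end. Fits also turned by pi; seated, origin 74 above the box's
- blue_rim (a point): centre of the blue box's mouth, level with its rim, 86 mm above its origin
- blue_seat (a point): centre of the underside of the blue lid's plate (the face that lands on the rim), 12 mm above the lid's origin
- orange_rim (a point): centre of the orange box's mouth, level with its rim, 86 mm above its origin
- orange_seat (a point): centre of the underside of the orange lid's plate, 12 mm above the lid's origin
- blue_handle (a joint): blue box's handle, rad: 0 = upright at its stop, lid locked; grows to 1.35 as it folds to the box's -x side. Stiff hinge, 1 to 1.5 N at the bar, stays where left. A tab inside each arm passes 4 mm above the lid's ears, so it comes upright only with the lid fully down; when upright, no lid can go on
- blue_grip (a point): middle of the blue handle's crossbar, 105 mm from the pivot line; the bar runs along the box's y, round black rubber sleeve here 18 mm thick, 70 long (bar beyond it 11 thick). In the box's frame at x = -105 sin(angle), z = 70 + 105 cos(angle) mm
- orange_handle (a joint): orange box's handle, rad: 0 = upright at its stop, lid locked; grows to 1.35 as it folds to the box's -x side. Stiff hinge, 1 to 1.5 N at the bar, stays where left. A tab inside each arm passes 4 mm above the lid's ears, so it comes upright only with the lid fully down; when upright, no lid can go on
- orange_grip (a point): middle of the orange handle's crossbar, 105 mm from the pivot line; the bar runs along the box's y, round black rubber sleeve here 18 mm thick, 70 long (bar beyond it 11 thick). In the box's frame at x = -105 sin(angle), z = 70 + 105 cos(angle) mm
- dropper: bystander: small dropper bottle with a yellow tip, 25 mm across, 78 tall, standing; origin at the centre of its underside
- sample_cup: bystander: specimen cup with a white lid, 49 mm across, 58 tall, standing; origin at the centre of its underside
- marker: bystander: blue felt marker lying flat, 138 mm long, 11 thick; origin under its middle
- roll: bystander: roll of labels lying flat, 62 mm across, 38 high; origin at the centre of its underside

How it is judged:
By the outcome, as a careful person would: the job done as asked, in the order asked, and still so for the second after the job is handed in, with the robot touching nothing.
It also fails if it takes over 72 s, if anything falls off the work surface, if the arm or the gripper's body presses on something with over 40 N, if the wrist force passes 120 N, or if a joint passes its speed limit or range.

## Robot

A 6-joint arm with a two-finger parallel gripper is mounted at the origin on a cart in front of the work surface, level with it; the furniture and walls round the work are solid. World frame = base frame: x ahead of the robot, y to its left, z up, the work surface at z = 0. Lengths are in m, angles in rad, forces in N, time in s.
With the tool pointing down it reaches from about 0.3 to 0.825 m from the base axis. Payload 5.4 kg.
Tool frame: the origin (TCP) lies on the centre line of the jaws, within the pads' length; the fingertips stand 22 mm ahead of it and the grasp point (between the pads) lies 3 mm ahead of it; z points along the fingers, y is the line along which they close (so a half turn about z gives the same grasp; the last joint's range is limited). The gripper opens to 92 mm and grips with 3 to 60 N. Pads are 20 mm wide; open, the fingers measure 128 mm over their backs; the gripper's body (75 mm by 189 mm) begins 69 mm behind the grasp point.
Start: joints at [0.918, 0.158, 1.597, -0, 1.386, -0.21], TCP at [0.246, 0.52, 0.237] pointing down, gripper open.
Joint ranges: [-2.91, 2.91], [-0.94, 2.29], [0.18, 2.7], [-1.29, 4.43], [0.17, 2.64], [-3, 3]. Speed limits (rad/s): [2.57, 2.57, 3.14, 3.14, 3.14, 3.14].

## Interface

Orientations are given as a rotation vector (axis times angle).
In Python, from workcell import * gives the robot as it stands. Calls block until the motion is done:
- goto(position, orientation): joint-space move of the TCP to a pose.
- line_to(position, rot=None, max_speed=0.15): straight line of the TCP; rot=None keeps the orientation; max_speed is the mean speed in m/s.
- set_joints(angles): joint-space move.
- set_gripper(opening, newtons=None): opening from 0.0 (shut) to 1.0 (fully open); newtons is the grip in N (None keeps the last); returns when the fingers have stopped.
- hold(seconds).
- inverse_kinematics(position, orientation): joint angles nearest the present ones, or None.
- read_camera(name): name is "side" or "top"; returns a dict with "pixels" (384x512x3 uint8, blue, green, red), "fx", "fy", "cx", "cy" (pixels), "R" (3x3) and "t" (3): a world point X has camera coordinates R X + t. Camera axes: x right, y down, z forward; pixel columns grow to the right and rows downward; lengths in m; the calibration is good to about 2 mm. A picture is of the moment at which its call begins. There is no depth.
A pose or a line that the arm cannot do raises MotionError and nothing moves.
- job_done(): hands the job in; it is judged then, once.
Trained networks look in a picture, given as the dict that the camera call returned (one of the last four; its "shot" number tells which), for a name from the list of things; names that differ only in an ending like _2 or _b are one class to them, and where a whole thing is asked for, a point or a joint stands for the part that bears it (a point fixed in the world has none). Each returns a list of dicts, best first, with "p" (0 to 1); they miss things now and then, are a little off and sometimes report something else, mostly with a low value. They report only what shows in the picture. A call takes as long as a camera call.
- cut_out(query, picture): "region" (384x512 bool, what is visible of it).
- place_of(query, picture): "location" ([x, y, z] in m, in the coordinates of the camera as it stood for that picture, good to about 4 mm: a listed point, or the origin of a listed thing).
Readings, each from a call of its own:
- current_clock(): time.
- current_joints(): joint angles.
- current_joint_vel(): joint speeds.
- current_effort(): joint torques, N m.
- current_ee_pos(): TCP position.
- current_tool_rot(): TCP orientation.
- current_contact_force(): force on the tool from outside, world axes, zero at the start.
- current_ft_torque(): the same for the moment, N m.
- current_opening(): opening from 0.0 (shut) to 1.0 (fully open).
- current_grip_force(): force on a finger pad.
Only numpy, scipy, OpenCV 4.12 (cv2) and the standard library are available. Lean on these libraries where they do the work, as an engineer would, in place of code of your own. Each camera call takes 0.05 s, during which the arm holds its last target. There are 200 camera calls.

## Working session

There is one attempt and no reset: what is moved stays moved. The work goes in short steps, each a Python script; the robot and the scene stay as the last script left them, time stands still between calls to the robot, and variables do not carry over. Pictures are saved under pics/ and viewed, at most 10 in all, crops included, and the job is handed in when it is done.

```bash
ls; mkdir -p pics
cat > h.py <<'E'
from workcell import *
import numpy as np, cv2
def w(p,c): return np.array(c["R"]).T@(np.array(p)-np.array(c["t"]))
def px(X,c):
    q=np.array(c["R"])@np.array(X)+np.array(c["t"]); return np.array([c["fx"]*q[0]/q[2]+c["cx"],c["fy"]*q[1]/q[2]+c["cy"]])
E
python3 - <<'E'
from h import *
ims=[]
for n in("top","side"):
    c=read_camera(n); ims.append(c["pixels"]); cv2.imwrite(f"pics/{n}0.png",c["pixels"])
    print(n,"cam at",w([0,0,0],c).round(3),c["fx"])
    for q in["blue_box","blue_lid","orange_box","orange_lid","blue_rim","blue_seat","orange_rim","orange_seat","blue_grip","orange_grip","dropper","sample_cup","marker","roll"]:
        print(q,[(round(d["p"],2),w(d["location"],c).round(3).tolist(),px(w(d["location"],c),c).round().tolist()) for d in place_of(q,c)[:2]])
print(current_clock())
E
```

```text
pics
workcell.py
top cam at [ 0.35  -0.002  1.094] 372.54609759353946
blue_box [(0.26, [0.568, 0.076, 0.004], [219.0, 160.0])]
blue_lid [(0.89, [0.598, -0.14, -0.001], [292.0, 149.0])]
orange_box [(0.9, [0.511, 0.306, -0.0], [142.0, 181.0]), (0.44, [0.364, 0.108, -0.001], [209.0, 229.0])]
orange_lid [(0.77, [0.57, 0.077, -0.002], [219.0, 160.0]), (0.45, [0.598, -0.143, -0.002], [293.0, 149.0])]
blue_rim [(0.73, [0.502, -0.338, 0.086], [368.0, 175.0])]
blue_seat [(0.75, [0.6, -0.143, 0.017], [293.0, 147.0])]
orange_rim [(0.86, [0.513, 0.307, 0.082], [133.0, 176.0]), (0.72, [0.501, -0.336, 0.003], [359.0, 180.0])]
orange_seat [(0.65, [0.573, 0.082, 0.014], [217.0, 158.0])]
blue_grip [(0.64, [0.405, -0.354, 0.105], [379.0, 210.0])]
orange_grip [(0.9, [0.416, 0.28, 0.11], [139.0, 210.0])]
dropper [(0.6, [0.365, 0.111, 0.0], [208.0, 229.0]), (0.43, [0.407, -0.355, 0.106], [379.0, 209.0])]
sample_cup [(0.8, [0.38, 0.02, -0.001], [239.0, 223.0])]
marker [(0.56, [0.372, -0.08, 0.003], [274.0, 225.0]), (0.38, [0.513, 0.303, 0.001], [143.0, 180.0])]
roll [(0.91, [0.373, -0.193, -0.0], [312.0, 
[... 180 characters left out ...]
, 177.0])]
orange_lid [(0.76, [0.572, 0.078, -0.001], [260.0, 203.0])]
blue_rim [(0.6, [0.501, -0.344, 0.08], [354.0, 284.0])]
blue_seat [(0.69, [0.599, -0.138, 0.013], [318.0, 236.0])]
orange_rim [(0.94, [0.516, 0.307, 0.09], [204.0, 150.0])]
orange_seat [(0.76, [0.573, 0.074, 0.01], [262.0, 201.0])]
blue_grip [(0.78, [0.409, -0.356, 0.107], [325.0, 300.0])]
orange_grip [(0.9, [0.42, 0.286, 0.112], [177.0, 155.0]), (0.21, [0.514, 0.306, 0.085], [203.0, 152.0])]
dropper [(0.46, [0.366, 0.116, -0.001], [191.0, 222.0])]
sample_cup [(0.74, [0.381, 0.022, -0.001], [213.0, 238.0]), (0.22, [0.518, 0.305, -0.003], [207.0, 176.0])]
marker []
roll [(0.79, [0.373, -0.193, -0.002], [257.0, 292.0])]
1.5
```

Run:
```python
import cv2
a=cv2.imread("pics/top0.png")[110:250,90:430]; cv2.imwrite("pics/a.png",cv2.resize(a,None,fx=2.35,fy=2.35,interpolation=2))
a=cv2.imread("pics/side0.png")[110:350,130:450]; cv2.imwrite("pics/b.png",cv2.resize(a,None,fx=2.5,fy=2.5,interpolation=2))
```

```text
(no output)
```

View pics/a.png

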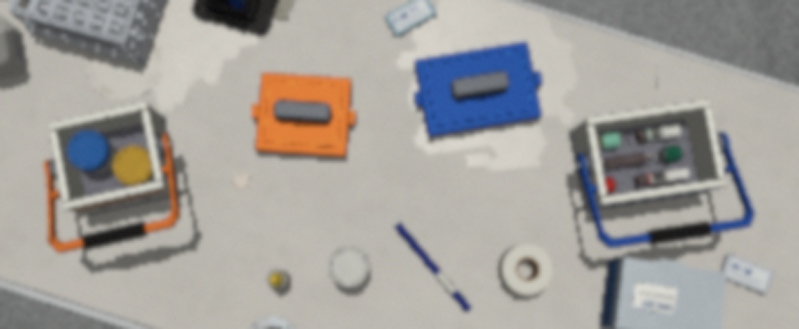

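View pics/b.png

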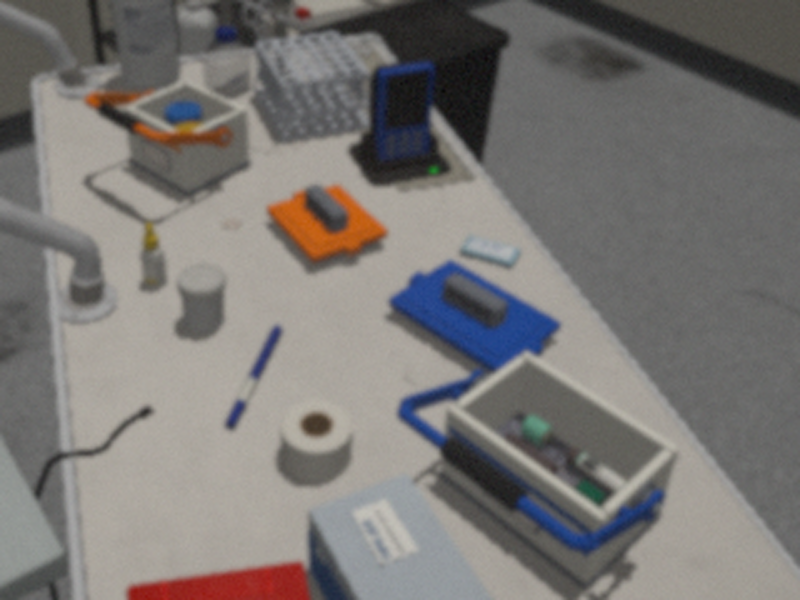

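```bash
cat >> h.py <<'E'
from scipy.ndimage import map_coordinates
from scipy.optimize import minimize
def rect(x,y,a,lx,ly,z,n=40,off=0):
    s=np.linspace(-.92,.92,n); hx,hy=lx/2+off,ly/2+off
    p=np.concatenate([np.c_[s*hx,0*s+hy],np.c_[s*hx,0*s-hy],np.c_[0*s+hx,s*hy],np.c_[0*s-hx,s*hy]])
    R=np.array([[np.cos(a),-np.sin(a)],[np.sin(a),np.cos(a)]])
    return np.c_[p@R.T+[x,y],np.full(len(p),z)]
def samp(g,c,P):
    q=P@np.array(c["R"]).T+np.array(c["t"])
    return map_coordinates(g,[c["fy"]*q[:,1]/q[:,2]+c["cy"],c["fx"]*q[:,0]/q[:,2]+c["cx"]],order=1)
def fit(x0,cams,f):
    return max((minimize(lambda v:-sum(f(v,g,c) for g,c in cams),np.array(x0)+[0,0,d],method="Nelder-Mead",
      options=dict(initial_simplex=np.array(x0)+[0,0,d]+np.array([[0,0,0],[.006,0,0],[0,.006,0],[0,0,.08]]),xatol=1e-5)) for d in(-.06,0,.06)),key=lambda r:-r.fun)
def ring(ly):   # rim: bright ring, darker inside the mouth
    def f(v,g,c):
        s=lambda off:samp(g,c,rect(*v,.104,ly,.086,off=off))
        return np.mean(np.clip(s(-.0045)-s(-.0135),0,60))+.5*np.mean(np.clip(s(-.0045)-s(.005),0,60))
    return f
def plate(ly,z=.024):  # lid plate: coloured inside, not outside
    def f(v,g,c):
        s=lambda off:samp(g,c,rect(*v,.100,ly,z,off=off))
        return np.mean(np.clip(s(-.004)-s(.004),-20,80))
    return f
def gray(c): return c["pixels"].astype(float).mean(2)
def colr(c,k):
    p=c["pixels"].astype(float); return p[:,:,0]-p[:,:,2] if k=="blue" else p[:,:,2]-p[:,:,0]
E
python3 - <<'E'
from h import *
t,s=read_camera("top"),read_camera("side")
for n,cs in(("top",[t]),("side",[s]),("both",[t,s])):
    for nm,x0,f,ch in(("ob",(.514,.306,.245),ring(.118),gray),("bb",(.501,-.340,.145),ring(.150),gray),
      ("ol",(.572,.077,0),plate(.114),lambda c:colr(c,"orange")),("bl",(.598,-.142,.12),plate(.146),lambda c:colr(c,"blue"))):
        r=fit(x0,[(ch(c),c) for c in cs],f); print(n,nm,r.x.round(4),round(r.fun,1))
for c in(t,s):
    for q in("orange_rim","blue_rim","orange_seat","blue_seat","orange_grip","blue_grip"):
        d=place_of(q,c); print(q,d and w(d[0]["location"],c).round(4))
o=np.vstack([t["pixels"],s["pixels"]]); cv2.imwrite("pics/c.png",cv2.resize(np.hstack([t["pixels"],s["pixels"]]),(800,300),interpolation=3))
print(current_joints(),current_tool_rot())
E
```

```text
top ob [0.5136 0.3033 0.1925] -80.8
top bb [ 0.5054 -0.3404  0.139 ] -80.9
top ol [ 0.5704  0.0791 -0.0898] -76.8
top bl [ 0.5978 -0.1402  0.1509] -76.5
side ob [0.5127 0.3015 0.2272] -45.0
side bb [ 0.5038 -0.3402  0.1285] -81.2
side ol [ 0.5689  0.0722 -0.087 ] -67.8
side bl [ 0.5953 -0.1435  0.1234] -65.3
both ob [0.513  0.3018 0.2077] -125.3
both bb [ 0.5045 -0.3403  0.1333] -161.7
both ol [ 0.5691  0.0742 -0.0829] -143.6
both bl [ 0.5965 -0.1425  0.1469] -139.6
orange_rim [0.5159 0.3102 0.0821]
blue_rim [ 0.5033 -0.3388  0.0861]
orange_seat [0.5738 0.0817 0.0144]
blue_seat [ 0.597  -0.1423  0.0175]
orange_grip [0.4145 0.2809 0.1107]
blue_grip [ 0.4081 -0.3536  0.1062]
orange_rim [0.5137 0.3042 0.0858]
blue_rim [ 0.5153  0.3052 -0.0039]
orange_seat [0.5731 0.0768 0.0112]
blue_seat [ 0.5986 -0.1413  0.009 ]
orange_grip []
blue_grip [ 0.4081 -0.3564  0.1088]
[ 9.17915779e-01  1.58436358e-01  1.59699241e+00  2.72237831e-05
  1.38618406e+00 -2.10072542e-01] [-6.89892865e-01 -3.06487300e+00  1.12091700e-05]
```

View pics/c.png

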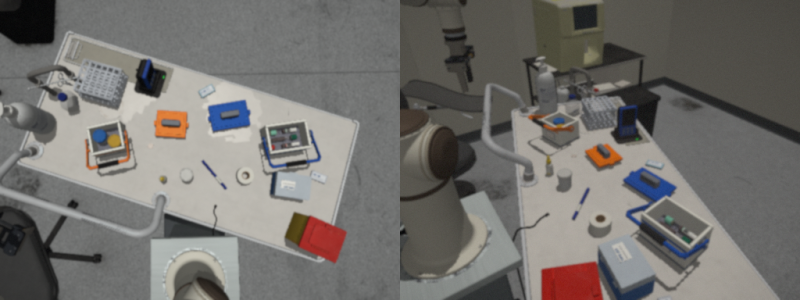

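```bash
cat >> h.py <<'E'
from scipy.spatial.transform import Rotation as Ro
def down(a,tilt=0): # tool pointing down, closing line along world yaw a
    y=np.array([np.cos(a),np.sin(a),0]); z=np.array([0,0,-1.]); return Ro.from_matrix(np.c_[np.cross(y,z),y,z]).as_rotvec()
def pick_rot(p,a):
    best=None
    for k in(-1,0,1):
        j=inverse_kinematics(list(p),list(down(a+k*np.pi)))
        if j is not None and abs(j[5])<2.8:
            d=abs(np.array(j)-np.array(current_joints())).max()
            if best is None or d<best[0]: best=(d,down(a+k*np.pi),j)
    return best[1]
def st(m=""): print(m,"t",round(current_clock(),2),"p",np.round(current_ee_pos(),4),"F",np.round(current_contact_force(),1),"op",round(current_opening()*92,1),"g",round(current_grip_force(),1))
E
python3 - <<'E'
from h import *
t,s=read_camera("top"),read_camera("side")
print("tcp px",px(current_ee_pos(),t),px(current_ee_pos(),s))
for c in(t,s):
  for q in("orange_rim","orange_seat","orange_lid","orange_box"):
    d=place_of(q,c); print(q,d and w(d[0]["location"],c).round(4))
p=[.572,.079,.15]; r=pick_rot(p,-.085)
goto(p,list(r)); st("above")
line_to([.572,.079,.049],max_speed=.12); st("down")
set_gripper(.15,25); st("grip")
line_to([.572,.079,.27],max_speed=.2); hold(.2); st("lift")
t,s=read_camera("top"),read_camera("side")
for c in(t,s):
  for q in("orange_rim","orange_seat","orange_lid"):
    d=place_of(q,c); print(q,d and (round(d[0]["p"],2),w(d[0]["location"],c).round(4)))
cv2.imwrite("pics/d.png",cv2.resize(np.hstack([t["pixels"],s["pixels"]]),(800,300),interpolation=3))
E
```

```text
tcp px [ 13.91058042 285.38020572] [ 85.4130499  103.35751899]
orange_rim [0.5096 0.3069 0.0784]
orange_seat [0.5736 0.0813 0.0161]
orange_lid [0.5683 0.0785 0.0008]
orange_box [ 5.123e-01  3.021e-01 -1.000e-04]
orange_rim [0.5133 0.3042 0.089 ]
orange_seat [0.5717 0.0734 0.0135]
orange_lid [ 0.5703  0.0799 -0.0023]
orange_box [ 0.5147  0.3024 -0.0023]
above t 4.7 p [0.5719 0.0799 0.1502] F [-0.9  0.2  0.9] op 92.2 g 0.0
down t 5.69 p [0.5728 0.079  0.0499] F [ 0.1 -0.9  0.8] op 91.9 g 0.0
grip t 6.75 p [0.5718 0.079  0.0489] F [-1.   1.   0.3] op 21.8 g 25.0
lift t 8.21 p [0.5715 0.079  0.2688] F [-0.1  0.  -1.6] op 21.8 g 25.0
orange_rim (0.61, array([0.5114, 0.3069, 0.0843]))
orange_seat (0.73, array([0.5767, 0.0821, 0.2365]))
orange_lid (0.95, array([0.5693, 0.0786, 0.2197]))
orange_rim (0.78, array([0.513 , 0.3053, 0.0883]))
orange_seat (0.97, array([0.5744, 0.0731, 0.2309]))
orange_lid (0.97, array([0.5734, 0.078 , 0.2134]))
```

View pics/d.png

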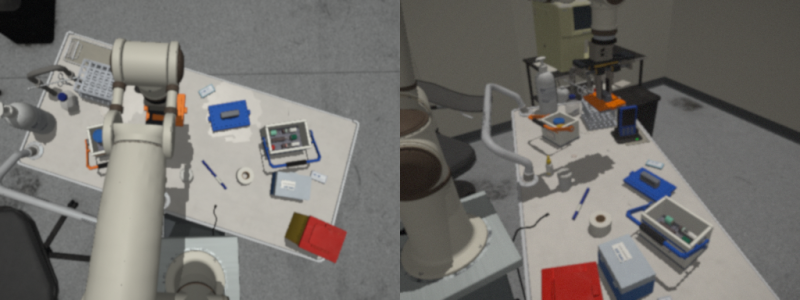

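Run:
```python
from h import *
a=.215; p=np.array([.513,.304,.27]); r=pick_rot(p,a)
goto(list(p),list(r)); p[2]=.165; line_to(list(p),max_speed=.15); hold(.2); st("hover")
pos=np.array(current_ee_pos())
for i in range(3):
  for n in("side","top"):
    c=read_camera(n)
    for q in("orange_rim","orange_seat","orange_lid","orange_grip"):
      d=place_of(q,c); print(n,q,d and (round(d[0]["p"],2),w(d[0]["location"],c).round(4)))
    if n=="side": s=c
g=colr(s,"orange")
for z in(.140,.128): print("platefit z",z,fit((pos[0],pos[1],a),[(g,s)],plate(.114,z)).x.round(4))
v=s["pixels"].copy()
x0,y0=px([.513,.304,.1],s).astype(int)-[60,50]; cv2.imwrite("pics/e.png",cv2.resize(v[y0:y0+100,x0:x0+130],None,fx=6,fy=6,interpolation=2))
```

```text
hover t 10.58 p [0.5138 0.3042 0.1663] F [-0.2 -0.1 -1.6] op 21.6 g 25.0
side orange_rim (0.6, array([0.5137, 0.3063, 0.0879]))
side orange_seat (0.88, array([0.5176, 0.3006, 0.1281]))
side orange_lid (0.9, array([0.5164, 0.301 , 0.1158]))
side orange_grip (0.64, array([0.4217, 0.2839, 0.1103]))
top orange_rim (0.5, array([ 0.3724, -0.0771,  0.0011]))
top orange_seat (0.94, array([0.5163, 0.3047, 0.1302]))
top orange_lid (0.69, array([ 0.3769,  0.0222, -0.0017]))
top orange_grip (0.61, array([0.4168, 0.281 , 0.1115]))
side orange_rim (0.79, array([0.5118, 0.3031, 0.092 ]))
side orange_seat (0.9, array([0.5173, 0.2979, 0.1278]))
side orange_lid (0.88, array([0.5138, 0.3054, 0.1137]))
side orange_grip (0.57, array([0.4208, 0.2839, 0.1109]))
top orange_rim []
top orange_seat (0.6, array([0.518 , 0.3065, 0.1299]))
top orange_lid (0.76, array([0.5127, 0.3028, 0.1169]))
top orange_grip (0.56, array([0.4167, 0.2811, 0.1098]))
side orange_rim (0.73, array([0.5134, 0.3047, 0.0869]))
side orange_seat []
side orange_lid (0.66, array([0.5144, 0.3006, 0.1147]))
side orange_grip (0.73, array([0.4232, 0.2868, 0.1099]))
top orange_rim (0.3, array([ 0.598 , -0.1429,  0.0192]))
top orange_seat (0.92, array([0.5168, 0.3055, 0.1284]))
top orange_lid (0.65, array([0.5102, 0.302 , 0.1156]))
top orange_grip (0.91, array([0.4181, 0.283 , 0.11  ]))
platefit z 0.14 [0.5084 0.2919 0.1982]
platefit z 0.128 [0.519  0.3129 0.2163]
```

View pics/e.png

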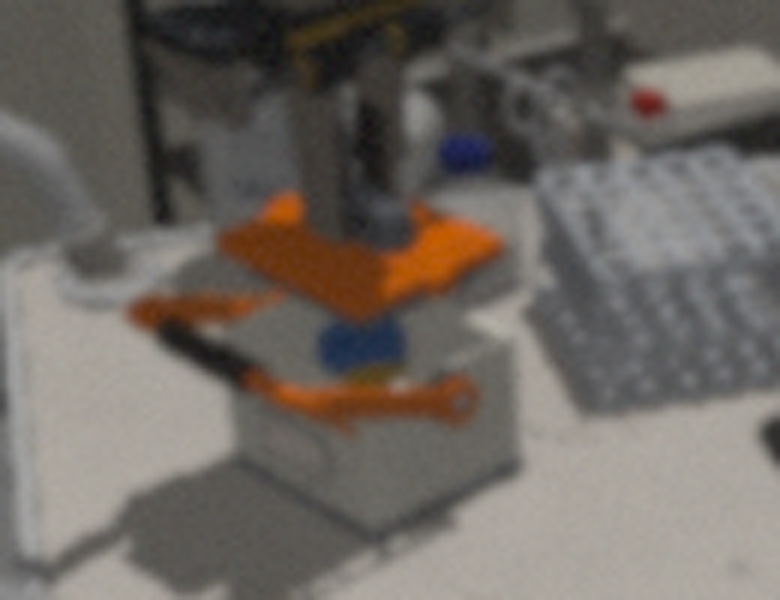

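```bash
cat >> h.py <<'E'
def insert(x,y,a,z1,zstart):
    u=np.array([np.cos(a),np.sin(a)]); v=np.array([-u[1],u[0]])
    offs=[(0,0)]+[(r*np.cos(t),r*np.sin(t)) for r in(.002,.004) for t in np.arange(8)*np.pi/4]
    F0=np.mean([current_contact_force() for _ in range(5)],0)
    for k,o in enumerate(offs):
        q=np.array([x,y])+o[0]*u+o[1]*v
        line_to([*q,zstart],max_speed=.1); z=zstart
        while z>z1-.0025:
            z-=.003; line_to([*q,z],max_speed=.04)
            f=np.array(current_contact_force())-F0
            if f[2]>12: break
        e=current_ee_pos(); print(k,"off",np.round(o,4),"z",round(z,4),"ee",np.round(e,4),"f",f.round(1),"t",round(current_clock(),1))
        if e[2]<z1+.002: return True
        if current_clock()>45: return False
    return False
E
python3 - <<'E'
from h import *
print(insert(.5125,.3055,.215,.123,.144)); st()
s=read_camera("side")
x0,y0=px([.513,.304,.1],s).astype(int)-[60,50]; cv2.imwrite("pics/f.png",cv2.resize(s["pixels"][y0:y0+100,x0:x0+130],None,fx=6,fy=6,interpolation=2))
E
```

```text
0 off [0 0] z 0.12 ee [0.5126 0.3055 0.1228] f [-7.2 -3.2 15.1] t 14.4
True
 t 14.44 p [0.5126 0.3055 0.1228] F [-7.7 -3.2 14.2] op 21.8 g 25.0
```

View pics/f.png

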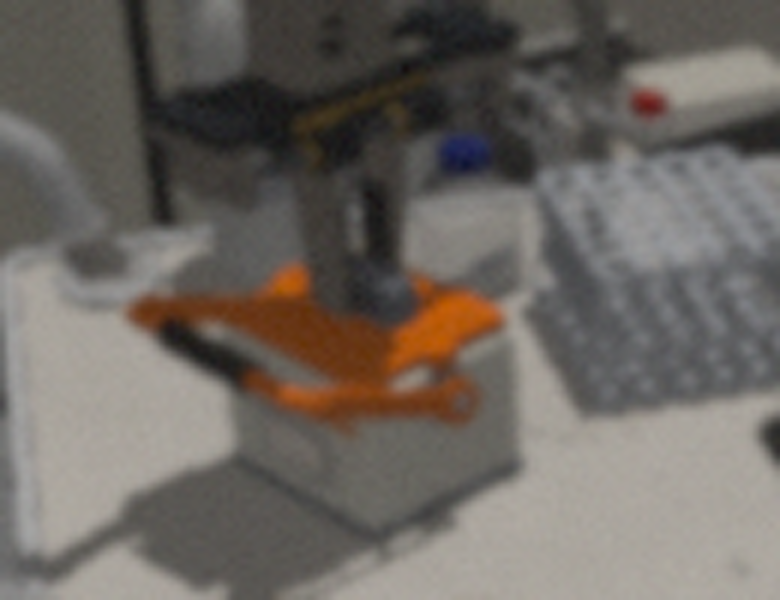

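```bash
cat >> h.py <<'E'
def raise_handle(cx,cy,a,th0,dz=.004):
    u=np.array([np.cos(a),np.sin(a)]); U=np.r_[u,0]
    P=lambda th:np.r_[np.array([cx,cy])-.105*np.sin(th)*u,.070+.105*np.cos(th)+dz]
    p=P(th0); r=pick_rot(p+[0,0,.07],a)
    set_gripper(40/92); goto(list(p+[0,0,.09]),list(r)); line_to(list(p),max_speed=.12); st("at bar")
    set_gripper(.08,8); st("bar gripped")
    F0=np.array(current_contact_force())
    for th in np.linspace(th0,0,8)[1:]:
        line_to(list(P(th)),max_speed=.1); f=np.array(current_contact_force())-F0
        print("th",round(th,2),"f",f.round(1),"op",round(current_opening()*92,1))
        if np.linalg.norm(f)>35: print("STOP"); return
    e=P(0)
    for k in range(6):
        if (np.array(current_contact_force())-F0)@U<-9: break
        e=e+.0015*U; line_to(list(e),max_speed=.05)
    st("stop force")
E
python3 - <<'E'
from h import *
line_to([.5122,.3055,.118],max_speed=.05); hold(.2); st("press")
set_gripper(.5); line_to([.5122,.3055,.19],max_speed=.2); hold(.1)
for n in("side","top"):
    c=read_camera(n)
    for q in("orange_lid","orange_seat","orange_grip"):
      d=place_of(q,c); print(n,q,d and (round(d[0]["p"],2),w(d[0]["location"],c).round(4)))
raise_handle(.512,.305,.215,1.18)
s=read_camera("side")
for q in("orange_grip",): print(w(place_of(q,s)[0]["location"],s).round(4))
x0,y0=px([.513,.304,.1],s).astype(int)-[60,50]; cv2.imwrite("pics/g.png",cv2.resize(s["pixels"][y0:y0+100,x0:x0+130],None,fx=6,fy=6,interpolation=2))
E
```

```text
press t 14.94 p [0.5125 0.3056 0.1226] F [-11.2  -5.   23.9] op 21.8 g 25.0
side orange_lid (0.89, array([0.5113, 0.305 , 0.0726]))
side orange_seat (0.64, array([0.5165, 0.3019, 0.0866]))
side orange_grip (0.71, array([0.4191, 0.2846, 0.1096]))
top orange_lid (0.85, array([0.5094, 0.303 , 0.0722]))
top orange_seat (0.76, array([0.5161, 0.3063, 0.0847]))
top orange_grip (0.65, array([0.416 , 0.2835, 0.1114]))
at bar t 18.16 p [0.4179 0.2845 0.1147] F [-0.6  0.5 -0.5] op 39.9 g 0.0
bar gripped t 18.62 p [0.4175 0.2844 0.1144] F [0.7 0.7 1.3] op 17.6 g 8.0
th 1.01 f [-5.6 -2.1  2.8] op 17.7
th 0.84 f [-11.9  -4.4   8.2] op 17.9
th 0.67 f [-9.3 -3.3 10. ] op 17.6
th 0.51 f [-4.4 -2.6  5.9] op 17.6
th 0.34 f [-2.3 -3.   5.2] op 17.3
th 0.17 f [-0.5 -2.2  5.1] op 17.6
th 0.0 f [ 0.4 -2.2  2.1] op 18.1
stop force t 21.39 p [0.513  0.3052 0.1791] F [-8.1 -4.   7.9] op 17.6 g 8.0
[0.5169 0.3065 0.1749]
```

View pics/g.png

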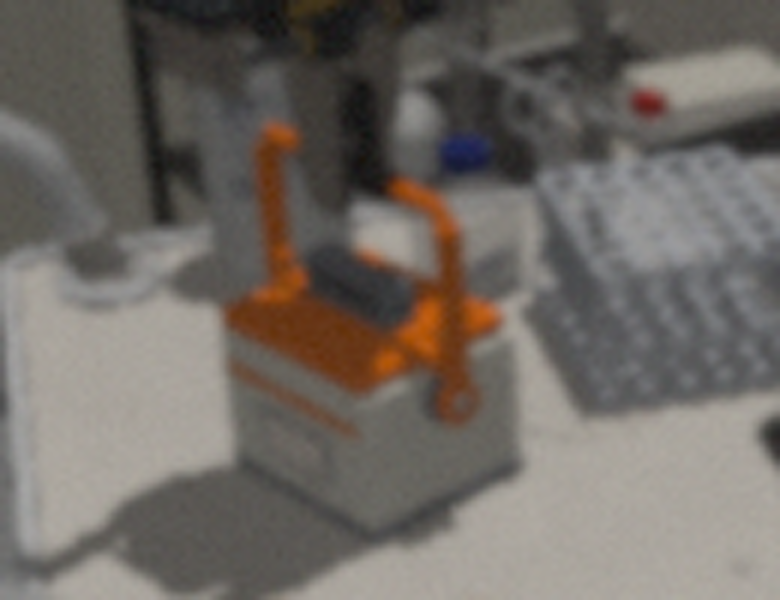

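Run:
```python
from h import *
set_gripper(.45); p=np.array(current_ee_pos()); line_to([p[0],p[1],.27],max_speed=.2)
L=[]
R={}
for n in("side","top"):
  for i in range(2):
    c=read_camera(n)
    for q in("blue_rim","blue_box","blue_grip","blue_lid","blue_seat","orange_grip"):
      d=place_of(q,c)
      if d and d[0]["p"]>.4: R.setdefault(q,[]).append(w(d[0]["location"],c).round(4).tolist())
for q in R: print(q,R[q],np.median(R[q],0).round(4))
p=[.599,-.141,.15]; r=pick_rot(p,.14); set_gripper(1.0)
goto(p,list(r)); line_to([.599,-.141,.049],max_speed=.12); set_gripper(.15,25); st("grip")
line_to([.599,-.141,.25],max_speed=.2)
p=np.array([.503,-.340,.25]); r=pick_rot(p,.14)
goto(list(p),list(r)); p[2]=.165; line_to(list(p),max_speed=.15); hold(.2); st("hover")
R={}
for n in("side","top"):
  for i in range(3):
    c=read_camera(n)
    if n=="side": s=c
    for q in("blue_rim","blue_box","blue_grip","blue_lid","blue_seat"):
      d=place_of(q,c)
      if d and d[0]["p"]>.4: R.setdefault((n,q),[]).append(w(d[0]["location"],c).round(4).tolist())
for q in R: print(q,R[q])
x0,y0=px([.503,-.34,.1],s).astype(int)-[80,75]; cv2.imwrite("pics/i.png",cv2.resize(s["pixels"][y0:y0+130,x0:x0+170],None,fx=4.5,fy=4.5,interpolation=2))
```

```text
blue_rim [[0.5017, -0.3394, 0.0835], [0.5028, -0.3411, 0.0851], [0.5039, -0.3395, 0.0859], [0.502, -0.3395, 0.0843]] [ 0.5024 -0.3395  0.0847]
blue_box [[0.5052, -0.3383, -0.0042], [0.5014, -0.3375, -0.0041], [0.5006, -0.3385, 0.0037], [0.5041, -0.3396, 0.0023]] [ 0.5028 -0.3384 -0.0009]
blue_grip [[0.4077, -0.3567, 0.1057], [0.4074, -0.356, 0.1093], [0.4081, -0.3548, 0.1063]] [ 0.4077 -0.356   0.1063]
blue_lid [[0.6016, -0.1414, -0.0017], [0.6031, -0.1407, 0.0001], [0.5984, -0.1425, -0.0011], [0.5948, -0.145, -0.0019]] [ 0.6    -0.142  -0.0014]
blue_seat [[0.598, -0.1411, 0.0104], [0.6002, -0.1407, 0.009], [0.5988, -0.1433, 0.0156], [0.5978, -0.1417, 0.0148]] [ 0.5984 -0.1414  0.0126]
orange_grip [[0.5174, 0.3068, 0.1777], [0.5137, 0.3075, 0.1745], [0.5085, 0.3026, 0.1768], [0.5115, 0.3031, 0.1754]] [0.5126 0.305  0.1761]
grip t 28.65 p [ 0.599 -0.141  0.049] F [-0.  -1.  -0.5] op 21.5 g 25.0
hover t 31.61 p [ 0.5037 -0.3406  0.1665] F [ 0.8  0.1 -0.7] op 21.9 g 25.0
('side', 'blue_rim') [[0.5008, -0.3409, 0.0809], [0.5006, -0.3384, 0.082], [0.5025, -0.3401, 0.0835]]
('side', 'blue_box') [[0.504, -0.3374, -0.0041], [0.5074, -0.3374, -0.0045], [0.5057, -0.3365, -0.0039]]
('side', 'blue_grip') [[0.4081, -0.3551, 0.1076], [0.4075, -0.3561, 0.1063], [0.4085, -0.3567, 0.1105]]
('side', 'blue_lid') [[0.5048, -0.3423, 0.1173], [0.5052, -0.3408, 0.1137], [0.5052, -0.3404, 0.1121]]
('side', 'blue_seat') [[0.5038, -0.3402, 0.129], [0.5023, -0.3431, 0.1262], [0.5007, -0.3407, 0.1268]]
('top', 'blue_box') [[0.4991, -0.3435, 0.1157], [0.5009, -0.337, 0.003], [0.5009, -0.3366, -0.0005]]
('top', 'blue_lid') [[0.5007, -0.3426, 0.1161], [0.5119, 0.3024, 0.0013], [0.4979, -0.3422, 0.1152]]
('top', 'blue_seat') [[0.5032, -0.3395, 0.1347], [0.5033, -0.3401, 0.1344], [0.5015, -0.3398, 0.1359]]
```

View pics/i.png

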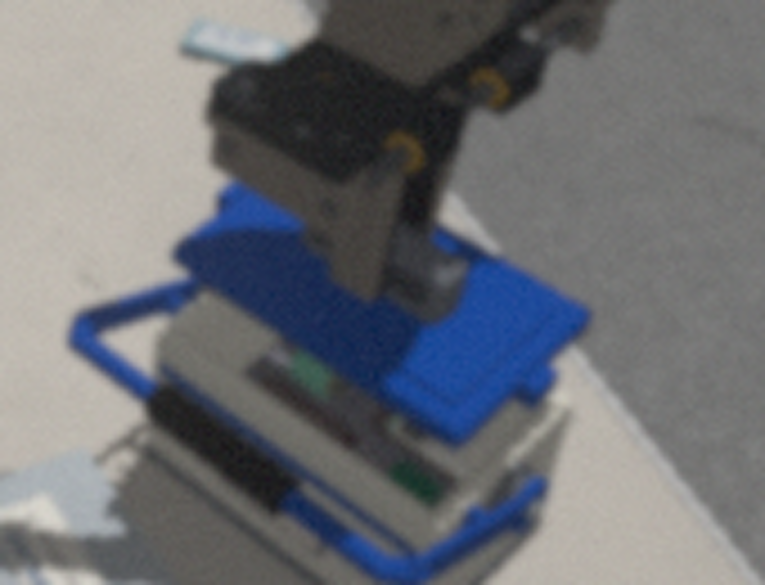

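Run:
```python
from h import *
p=[.503,-.339,.150]; line_to(p,rot=list(pick_rot(p,.15)),max_speed=.1)
ok=insert(.503,-.339,.15,.123,.144); st(str(ok))
if ok:
    e=current_ee_pos(); line_to([e[0],e[1],.118],max_speed=.05); hold(.2); st("press")
    set_gripper(.5); line_to([e[0],e[1],.19],max_speed=.2); hold(.1)
R={}
for n in("side","top"):
    c=read_camera(n)
    for q in("blue_lid","blue_seat","blue_grip"):
      d=place_of(q,c); print(n,q,d and (round(d[0]["p"],2),w(d[0]["location"],c).round(4)))
```

```text
0 off [0 0] z 0.12 ee [ 0.5035 -0.3391  0.1227] f [-0.7  4.4 15.2] t 36.0
True t 35.96 p [ 0.5035 -0.3391  0.1227] F [-1.   4.4 14.1] op 21.4 g 25.0
press t 36.41 p [ 0.5036 -0.3395  0.1223] F [-7.   6.5 24.6] op 22.2 g 25.0
side blue_lid (0.91, array([ 0.5048, -0.3405,  0.0731]))
side blue_seat (0.76, array([ 0.5019, -0.3397,  0.0849]))
side blue_grip (0.71, array([ 0.4053, -0.3534,  0.1072]))
top blue_lid (0.67, array([ 0.503 , -0.3408,  0.0903]))
top blue_seat (0.85, array([ 0.5013, -0.342 ,  0.0909]))
top blue_grip []
```

Run:
```python
from h import *
raise_handle(.503,-.339,.15,1.21)
set_gripper(.45); p=np.array(current_ee_pos()); line_to([p[0],p[1],.29],max_speed=.2)
goto([.45,0,.32],list(pick_rot([.45,0,.32],0))); st()
t,s=read_camera("top"),read_camera("side")
for c in(s,t):
    for q in("orange_grip","blue_grip","orange_lid","blue_lid","sample_cup","dropper","roll","marker"):
      d=place_of(q,c); print(q,d and (round(d[0]["p"],2),w(d[0]["location"],c).round(4)))
def crop(X): x0,y0=px(X,s).astype(int)-[65,65]; y0=max(y0,0); return cv2.resize(s["pixels"][y0:y0+130,x0:x0+130],(400,400),interpolation=2)
cv2.imwrite("pics/j.png",np.hstack([crop([.513,.304,.1]),crop([.503,-.34,.1])]))
```

```text
at bar t 39.63 p [ 0.4064 -0.3541  0.1118] F [-0.8  0.3  1.4] op 40.0 g 0.0
bar gripped t 40.09 p [ 0.407  -0.3539  0.1116] F [ 5.4 -1.  -1.2] op 17.5 g 8.0
th 1.04 f [-3.2  1.4  1.4] op 17.8
th 0.86 f [-9.8  0.8  7. ] op 17.8
th 0.69 f [-14.4   0.9  11.3] op 17.6
th 0.52 f [-10.1   0.8  10.5] op 17.8
th 0.35 f [-7.7  0.   8.8] op 18.0
th 0.17 f [-5.2 -1.3  7.2] op 18.0
th 0.0 f [-3.1 -4.   5.8] op 17.6
stop force t 42.92 p [ 0.5046 -0.3395  0.1793] F [-3.9 -4.8  5.7] op 17.6 g 8.0
 t 45.46 p [ 0.4502 -0.0007  0.3196] F [ 0.1  0.9 -0.4] op 41.5 g 0.0
orange_grip (0.79, array([0.5143, 0.3057, 0.1751]))
blue_grip (0.73, array([ 0.5067, -0.3447,  0.1756]))
orange_lid (0.77, array([0.514 , 0.3059, 0.0742]))
blue_lid (0.91, array([ 0.5062, -0.3374,  0.0717]))
sample_cup (0.97, array([0.38  , 0.022 , 0.0009]))
dropper (0.68, array([0.5121, 0.3047, 0.0874]))
roll (0.59, array([ 0.3725, -0.1887, -0.0013]))
marker (0.74, array([0.5156, 0.3002, 0.0842]))
orange_grip (0.97, array([0.5113, 0.2994, 0.1773]))
blue_grip (0.68, array([ 0.5019, -0.3417,  0.1764]))
orange_lid (0.8, array([0.5086, 0.3021, 0.0747]))
blue_lid (0.75, array([ 0.5002, -0.3407,  0.0715]))
sample_cup (0.43, array([0.5079, 0.3045, 0.0733]))
dropper (0.53, array([ 0.3632,  0.1096, -0.0026]))
roll (0.95, array([ 3.721e-01, -1.935e-01,  2.000e-04]))
marker (0.58, array([ 0.3733, -0.0785,  0.0026]))
```

View pics/j.png

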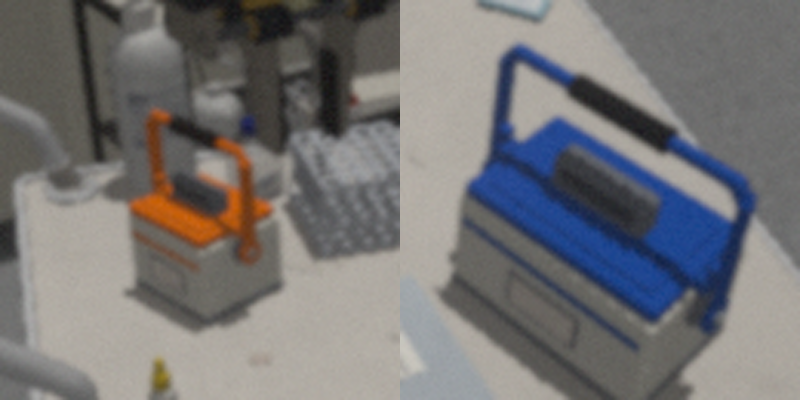

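Run:
```python
from h import *
a=.15; U=np.array([np.cos(a),np.sin(a),0]); c=np.array([.503,-.339,.178])
set_gripper(0.0,10); p=c-.055*U; q=p+[0,0,.1]; goto(list(q),list(pick_rot(q,a))); line_to(list(p),max_speed=.15)
hold(.1); F0=np.array(current_contact_force())
for k in range(24):
    p=p+.002*U; line_to(list(p),max_speed=.06); f=(np.array(current_contact_force())-F0)@U
    if f<-1 or k>18: print(k,round((current_ee_pos()-c)@U,4),round(f,1))
    if f<-10 or current_clock()>62: break
st(); line_to(list(p-.03*U),max_speed=.15); line_to(list(p-.03*U+[0,0,.1]),max_speed=.25); st()
s=read_camera("side"); print([w(place_of("blue_grip",s)[0]["location"],s).round(4)])
```

```text
14 -0.0249 -1.6
15 -0.0229 -1.1
16 -0.0218 -6.0
17 -0.0216 -12.5
 t 53.81 p [ 0.4817 -0.3423  0.1779] F [-12.   -0.8   3.3] op 0.8 g 6.2
 t 54.71 p [ 0.4552 -0.3461  0.278 ] F [ 0.1  0.7 -0. ] op 0.5 g 0.0
[array([ 0.5052, -0.3435,  0.1764])]
```

Run:
```python
from h import *
a=.215; U=np.array([np.cos(a),np.sin(a),0]); c=np.array([.512,.305,.178])
p=c-.042*U; q=p+[0,0,.09]; goto(list(q),list(pick_rot(q,a))); line_to(list(p),max_speed=.2)
F0=np.array(current_contact_force()); p=p+.01*U; line_to(list(p),max_speed=.06)
for k in range(10):
    p=p+.002*U; line_to(list(p),max_speed=.06); f=(np.array(current_contact_force())-F0)@U
    print(k,round((current_ee_pos()-c)@U,4),round(f,1))
    if f<-10 or current_clock()>65: break
line_to(list(p-.02*U),max_speed=.2); line_to(list(p-.02*U+[0,0,.08]),max_speed=.3); st()
job_done()
```

```text
0 -0.0299 -0.8
1 -0.028 -0.6
2 -0.0259 0.4
3 -0.0239 -1.5
4 -0.0225 -4.2
5 -0.0222 -10.6
 t 60.18 p [0.4746 0.2968 0.2599] F [ 0.8 -0.4 -1.3] op 0.3 g 0.0
the job is handed in; nothing more can be done
```

Both lids are pressed fully home on the boxes of their own colour, and both handles stand upright against their stops. I handed the job in just after 60.2 s and got no verdict back. The loose things on the trolley were not touched, as far as the last pictures showed.

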